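# Snap a bearing cover home with a press drift

### The arm

A 6-joint arm with a two-finger parallel gripper is mounted at the origin on the work surface; the furniture and walls round the work are solid. World frame = base frame: x ahead of the robot, y to its left, z up, the work surface at z = 0. Lengths are in mm, angles in rad, forces in N, time in s.
With the tool pointing down it reaches from about 275 to 750 mm from the base axis. Payload 10.2 kg.
Tool frame: the origin (TCP) lies midway between the tips of the shut fingers; the grasp point (between the pads) lies grasp_offset behind it (grasp_offset is the distance from the TCP to the grasp point, in mm); x points along the fingers, z is the direction in which the jaws open and shut, and the axes are right-handed (so a half turn about x gives the same grasp; the last joint's range is limited). The gripper opens to 85 mm and grips with 20 to 120 N. Pads are 22 mm wide; open, the fingers measure 114 mm over their backs; the gripper's body (76 mm by 85 mm) begins 54 mm behind the grasp point. The pads swing forward as they close: fully open they stand 13 mm farther back than shut.
Start: joints at [1.042, 0.313, 1.498, -0, 1.331, -0.223], TCP at [158.067, 500.645, 231.294] pointing down, gripper open.
Joint ranges: [-2.94, 2.94], [-0.97, 2.17], [0.19, 2.56], [-1.23, 4.37], [0.02, 3.11], [-2.88, 2.88]. Speed limits (rad/s): [2.39, 2.39, 3.01, 3.14, 3.14, 3.14].

### API

Orientations are given as a unit quaternion [w, x, y, z].
In Python, from rig import sense, capture, calibration, finish_job, grasp_offset gives the robot as it stands.
- The arm moves only by the shell command python3 -m jog 'ROWS' [FORCE]. ROWS is JSON, a list of rows, each an object with "linear": the shift along the tool's x, y, z scaled (see below), a list of three; "rotation": the turn, a rotation vector about the tool's x, y, z scaled (see below), a list of three; "grip": the finger opening in mm, from 0 to 85.4. A call has 1 to 20 rows; each row is the pose to reach, as a shift and turn from the pose measured when the call began, along the tool's axes at that moment; what a row does not reach only later rows make up. The controller multiplies each number of a shift by 0.3 m and each number of a turn by 0.5 rad. A row lasts 1/12 s, in which the tool goes at most 41.7 mm and 7.16 degrees, less where a joint would pass 70% of its speed; a pose out of reach is approached as far as the arm can. A call with a number of a shift or a turn outside -1 to 1 is refused whole. A call with a gripper value outside its range is refused whole. The fingers move at their own pace and stop on an object; FORCE is the grip in N (left out, the last holds). Time passes only in rows, so rows that repeat a pose let the fingers close. It gives the time, the measured TCP pose, the force and the opening at its end, in the units of the state.
- sense(): the state, without advancing time (a new reading comes with each control period).
- capture(name): name is "scene" or "top" or "wrist"; returns (picture, depth): 480x640x3 uint8, red, green, blue; 480x640 float32, mm along the optical axis (not along the pixel's ray), 0 where there is no reading.
- calibration(name): a dict with "intrinsics" (3x3 intrinsics, pixels), "world_from_camera" (4x4, takes a point from camera to world coordinates). Camera axes: x right, y up, looking along -z (the intrinsics and any distortion apply to the point x, -y, -z); pixel columns grow to the right and rows downward; lengths in mm; the calibration is good to about 2 mm. The wrist camera is an equidistant fisheye: a pixel r from the principal point sees the ray r / f radians off the axis. A picture is of the moment at which its call begins: read the wrist's pose just before it. calibration takes no time and is no camera call; for the wrist camera it gives the pose at the moment of the call.
- finish_job(): hands the job in, once; it reports no verdict.
The state is a dict: "time_s": time; "joints": joint angles; "dq": joint speeds; "tau": joint torques, N m; "eef_pos": TCP position; "ee_rot": TCP orientation; "force": force on the tool from outside, world axes, zero at the start; "wrist_torque": the same for the moment, N m; "grip_width": opening from 0.0 (shut) to 1.0 (fully open).
Only numpy, scipy, OpenCV 4.12 (cv2) and the standard library are available. Lean on these libraries where they do the work, as an engineer would, in place of code of your own. Each camera call takes 0.05 s, during which the arm holds its last target.

### The job

The round metal cover on the bearing housing is only started in its spring clips. Take the steel coupling that stands on the bench and, with its small end, press the cover straight down until it clicks through the clips and stops hard on the shims inside (how deep they lie differs and cannot be seen), and hold it there with a steady 10 to 20 N for about a second; never push harder than 25 N, let the cover cock over, or touch it with the gripper itself. Then stand the coupling back upright on its small end on the bench, well clear of the housing, let go of it, and leave the other things where they are.

Things in the scene. Friction and masses are not known exactly. Their poses are not given: they have to be found in the camera images.
- cover: Loose round aluminium cover, 60 g. Origin on its axis at the underside of its lip; z up. The lip (56 mm across, coned above and below) is 9.5 mm high, then a straight waist 52 mm across; a 39 mm spigot under it reaches 22 mm down into the bore. At the start it stands level on the clips, origin about 20 mm above the housing's face; past the clips, the origin is 1 to 10 mm above the face.
- cover_top (a point): Centre of the flat push boss on the cover (36 mm across), 25.5 mm above the cover's origin: press here. Pressed in the middle it resists up to 9 to 15 N at 5 to 6 mm of travel; then the lip clicks through the clips, the force drops to 1 to 3 N and it slides on, until the spigot stops hard on the hidden shims, 9 to 19 mm from the start. Pushed off-centre it cocks.
- face (a point): Centre of the top face of the bearing housing, on the bore's axis, z up, 42 mm above the bench. The housing is bolted down: grey round body, 60 mm across, on a foot 76 mm (x) by 116 mm (y) by 8 mm with a bolt (17 mm high) at each end. Four sprung steel clips round the bore rise to 66 mm above the bench, 33 mm from the axis (36 mm when spread).
- coupling: The press drift: grey steel pipe coupling, loose, 62 mm long, 0.18 to 0.29 kg, standing on its small end. y runs up along its length. Its origin is on its side, half-way up; the axis is at x = 0, z = 17.5 mm. Upper 35 mm eight-sided, 35 mm across flats (facing its x, its z and between); narrows below to 28 mm. A 60 N grip on the flats 45 mm above the foot does not slip under 25 N.
- coupling_foot (a point): Centre of the coupling's flat small end (its underside as it stands), on its axis, 31 mm below its middle; the axes are those of the coupling (y up along its length).
- glue_bottle: Bystander: a slim white squeeze bottle with a cone nozzle, standing upright, 37 mm across and 81 mm high; origin at the centre of its underside.
- small_bottle: Bystander: a small white bottle standing upright, 39 mm across and 52 mm high; origin at the centre of its underside.
- chuck: Bystander: a dark steel drill chuck lying on its side, 62 x 43 x 43 mm; origin at the centre of its underside.
Things that resemble listed ones, but are neither listed nor needed, are in the scene too. What is shaped like the part that bears face but brown is not meant.

How it is judged:
By the outcome, as a careful person would: the job done as asked, in the order asked, and still so for the second after the job is handed in, with the robot touching nothing.
It also fails if it takes over 72 s, if anything falls off the work surface, if the arm or the gripper's body presses on something with over 40 N, if the wrist force passes 120 N, or if a joint passes its speed limit or range.

## Working session

There is one attempt and no reset: what is moved stays moved. The work goes in short steps, Python scripts to look and compute and a shell command to move; the robot and the scene stay as the last step left them, time stands still between calls to the robot, and variables do not carry over. Pictures are saved under pics/ and viewed, and the job is handed in when it is done.

```bash
ls; mkdir -p pics; python3 - <<'E'
from rig import sense,capture,calibration,grasp_offset
import cv2,numpy as np
print(sense(),grasp_offset)
for n in("scene","top"):
    p,d=capture(n); cv2.imwrite(f"pics/{n}0.png",p[...,::-1]); np.save(f"pics/{n}0.npy",d); c=calibration(n); print(n,{k:np.round(v,3).tolist() if not isinstance(v,str) else v for k,v in c.items()})
E
```

```text
pics
{'time_s': 0.0, 'joints': array([ 1.04156304e+00,  3.13440827e-01,  1.49842614e+00, -2.43457023e-05,
        1.33099849e+00, -2.23373436e-01]), 'dq': array([ 0.00131117,  0.00030812, -0.00196379,  0.00022776, -0.00130512,
        0.00080161]), 'tau': array([-3.69987738e-04, -4.12267756e+01, -2.59745711e+01, -1.76213730e-04,
        4.11465051e-03,  2.86581383e-05]), 'eef_pos': array([157.95711775, 500.4076891 , 230.74388981]), 'ee_rot': array([ 0.56992088, -0.41818548,  0.57073997,  0.41781214]), 'force': array([ 0.03629718, -0.06548272,  0.37684826]), 'wrist_torque': array([-0.02078701, -0.04111379,  0.03485897]), 'grip_width': 0.9943131432597673} 18.700000000000003
scene {'intrinsics': [[491.252, 0.0, 323.124], [0.0, 491.252, 238.891], [0.0, 0.0, 1.0]], 'world_from_camera': [[0.541, 0.664, -0.516, 101.728], [-0.841, 0.416, -0.347, -431.923], [-0.016, 0.622, 0.783, 807.067], [0.0, 0.0, 0.0, 1.0]]}
top {'intrinsics': [[457.272, 0.0, 317.576], [0.0, 457.272, 237.077], [0.0, 0.0, 1.0]], 'world_from_camera': [[0.026, 0.996, -0.082, 522.949], [-0.999, 0.023, -0.038, -126.859], [-0.036, 0.083, 0.996, 1060.289], [0.0, 0.0, 0.0, 1.0]]}
```

View pics/scene0.png

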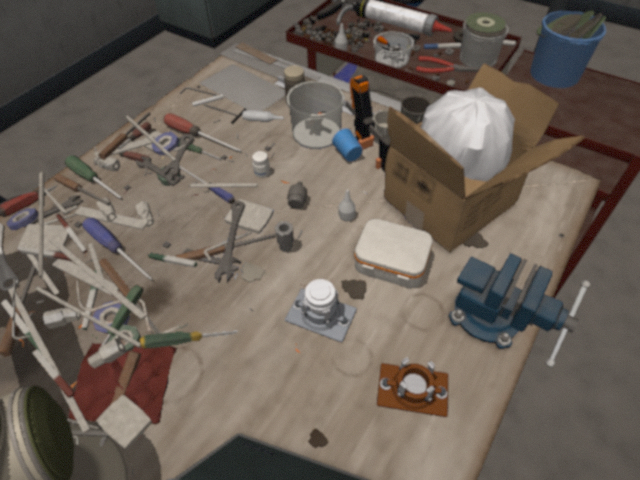

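View pics/top0.png

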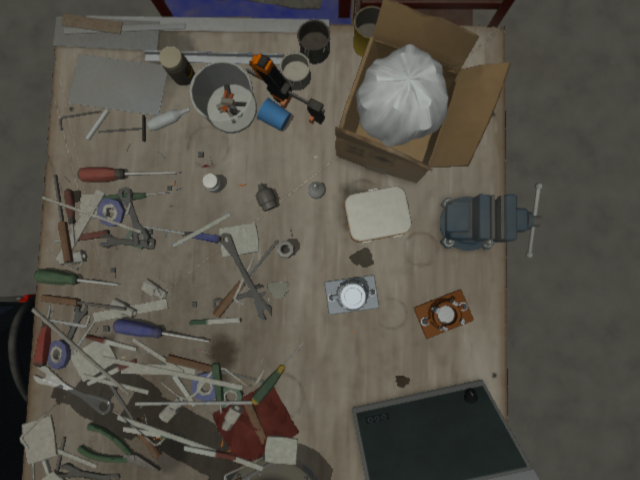

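```bash
cat > h.py <<'E'
import numpy as np,cv2
from rig import sense,capture,calibration,grasp_offset
from scipy.spatial.transform import Rotation as R
def cloud(n,d):
    c=calibration(n);K=np.array(c["intrinsics"]);T=np.array(c["world_from_camera"])
    v,u=np.mgrid[0:480,0:640]
    X=np.stack([(u-K[0,2])/K[0,0]*d,-(v-K[1,2])/K[1,1]*d,-d],-1)
    return X@T[:3,:3].T+T[:3,3]
def proj(n,P):
    c=calibration(n);K=np.array(c["intrinsics"]);T=np.array(c["world_from_camera"])
    p=(np.asarray(P)-T[:3,3])@T[:3,:3]
    return np.stack([K[0,2]+K[0,0]*p[...,0]/-p[...,2],K[1,2]+K[1,1]*-p[...,1]/-p[...,2]],-1)
def rot():
    q=sense()["ee_rot"];return R.from_quat([q[1],q[2],q[3],q[0]])
E
python3 - <<'E'
from h import *
t=cv2.imread("pics/top0.png");s=cv2.imread("pics/scene0.png")
a=cv2.resize(t[160:340,240:480],None,fx=3,fy=3,interpolation=cv2.INTER_CUBIC)
b=cv2.resize(s[150:350,220:460],None,fx=3,fy=3,interpolation=cv2.INTER_CUBIC)
cv2.imwrite("pics/ct.png",a);cv2.imwrite("pics/cs.png",b)
for n,pts in(("top",dict(coup=(286,247),chuck=(266,196),glue=(317,189),small=(211,182),cover=(351,292),brown=(445,315),box=(378,214))),("scene",dict(coup=(286,230),cover=(320,290)))):
    d=np.load(f"pics/{n}0.npy");C=cloud(n,d)
    for k,(u,v) in pts.items(): print(n,k,np.round(C[v,u]),)
T=cloud("top",np.load("pics/top0.npy"))
S=cloud("scene",np.load("pics/scene0.npy"))
for nm,C,img in(("top",T,t),("scene",S,s)):
    x,y,z=C[...,0],C[...,1],C[...,2]
    for lab,c0 in(("coup",T[247,286]),("cover",T[292,351])):
        m=np.hypot(x-c0[0],y-c0[1])<45
        h,e=np.histogram(z[m],bins=np.arange(-10,100,4));print(nm,lab,list(zip(e[:-1].astype(int),h)))
E
```

```text
top coup [585. -13.   1.]
top chuck [697.  31.  44.]
top glue [712. -84.  63.]
top small [724. 155.  55.]
top cover [ 489. -163.   86.]
top brown [ 441. -376.   17.]
top box [ 660. -220.   55.]
scene coup [588. -15.  38.]
scene cover [ 480. -168.   84.]
top coup [(np.int64(-10), np.int64(0)), (np.int64(-6), np.int64(130)), (np.int64(-2), np.int64(633)), (np.int64(2), np.int64(158)), (np.int64(6), np.int64(34)), (np.int64(10), np.int64(28)), (np.int64(14), np.int64(2)), (np.int64(18), np.int64(4)), (np.int64(22), np.int64(2)), (np.int64(26), np.int64(5)), (np.int64(30), np.int64(2)), (np.int64(34), np.int64(2)), (np.int64(38), np.int64(2)), (np.int64(42), np.int64(7)), (np.int64(46), np.int64(5)), (np.int64(50), np.int64(6)), (np.int64(54), np.int64(8)), (np.int64(58), np.int64(70)), (np.int64(62), np.int64(71)), (np.int64(66), np.int64(2)), (np.int64(70), np.int64(0)), (np.int64(74), np.int64(0)), (np.int64(78), np.int64(0)), (np.int64(82), np.int64(0)), (np.int64(86), np.int64(0)), (np.int64(90), np.int64(0)), (np.int64(94), np.int64(0))]
top cover [(np.int64(-10), np.int64(1)), (np
[... 1702 characters left out ...]
64(71)), (np.int64(6), np.int64(141)), (np.int64(10), np.int64(87)), (np.int64(14), np.int64(145)), (np.int64(18), np.int64(64)), (np.int64(22), np.int64(50)), (np.int64(26), np.int64(27)), (np.int64(30), np.int64(44)), (np.int64(34), np.int64(56)), (np.int64(38), np.int64(157)), (np.int64(42), np.int64(39)), (np.int64(46), np.int64(20)), (np.int64(50), np.int64(14)), (np.int64(54), np.int64(13)), (np.int64(58), np.int64(14)), (np.int64(62), np.int64(55)), (np.int64(66), np.int64(70)), (np.int64(70), np.int64(45)), (np.int64(74), np.int64(37)), (np.int64(78), np.int64(235)), (np.int64(82), np.int64(328)), (np.int64(86), np.int64(64)), (np.int64(90), np.int64(0)), (np.int64(94), np.int64(0))]
```

```bash
python3 - <<'E'
from h import *
p,d=capture("wrist");cv2.imwrite("pics/w0.png",p[...,::-1]);print(calibration("wrist"))
E
```

```text
{'intrinsics': array([[371.64829954,   0.        , 318.94407457],
       [  0.        , 371.64829954, 239.1312794 ],
       [  0.        ,   0.        ,   1.        ]]), 'world_from_camera': array([[ 3.00961389e-01, -9.01100586e-01, -3.12153769e-01,
         7.74936629e+01],
       [ 9.53635649e-01,  2.83991246e-01,  9.96394550e-02,
         5.26737607e+02],
       [-1.13623361e-03, -3.27668591e-01,  9.44792043e-01,
         3.75311178e+02],
       [ 0.00000000e+00,  0.00000000e+00,  0.00000000e+00,
         1.00000000e+00]])}
```

View pics/ct.png

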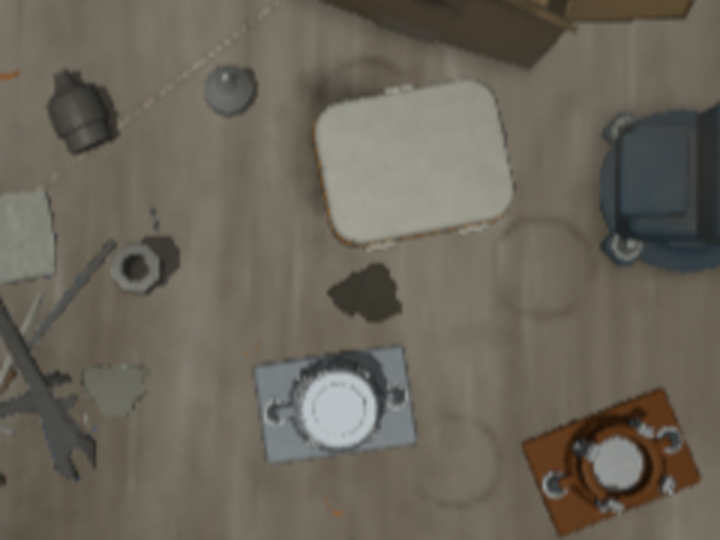

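View pics/cs.png

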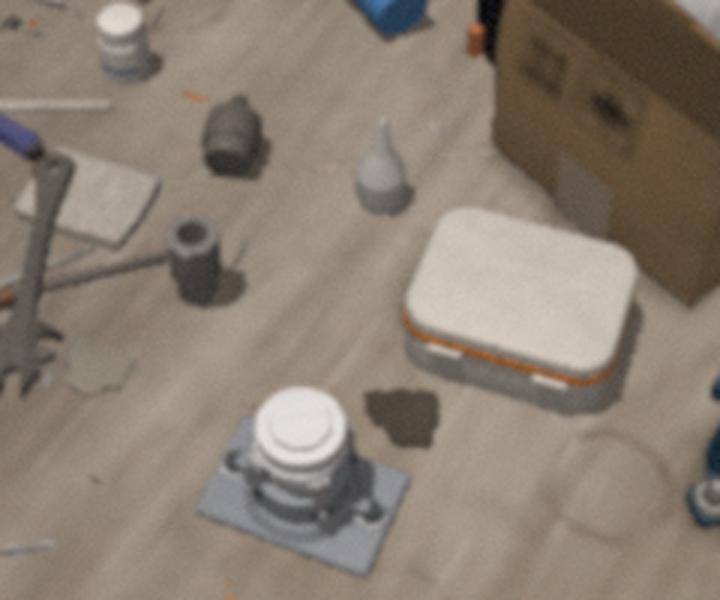

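View pics/w0.png

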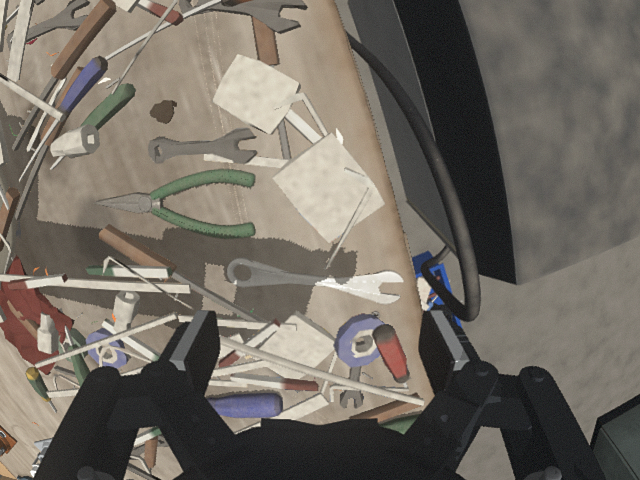

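```bash
python3 - <<'E'
from h import *
print(np.round(rot().as_matrix(),3).tolist())
T=cloud("top",np.load("pics/top0.npy"));S=cloud("scene",np.load("pics/scene0.npy"))
def circ(P,R=None):
    c,r=cv2.minEnclosingCircle(P[:,:2].astype(np.float32));return np.round(c,1),round(r,1)
for n,C in(("top",T),("scene",S)):
    P=C.reshape(-1,3)
    def near(c,r,z0,z1):
        m=(np.hypot(P[:,0]-c[0],P[:,1]-c[1])<r)&(P[:,2]>z0)&(P[:,2]<z1);return P[m]
    q=near((588,-15),40,54,72);print(n,"coup",circ(q),np.median(q,0).round(1))
    q=near((489,-163),60,75,95);print(n,"boss",circ(q),np.median(q,0).round(1))
    q=near((489,-163),75,4,12);print(n,"foot",cv2.minAreaRect(q[:,:2].astype(np.float32)))
    q=near((489,-163),60,35,48);print(n,"face",circ(q),np.median(q,0).round(1))
    for nm,c,r in(("chuck",(700,30),50),("glue",(712,-84),40),("small",(724,155),40)):
        q=near(c,r,15,95);print(n,nm,circ(q),q[:,2].max())
print("brown",T[315,445],"any tall", P[(P[:,2]>60)&(P[:,0]>100)&(P[:,0]<600)&(P[:,1]>20)&(P[:,1]<500)].shape)
E
```

```text
[[-0.0, -0.954, 0.301], [-0.001, 0.301, 0.954], [-1.0, 0.0, -0.001]]
top coup (array([577.4, -17.2]), 18.7) [577.  -16.   61.9]
top boss (array([ 479.6, -166.7]), 26.1) [ 479.7 -167.    84.7]
top foot ((491.133544921875, -166.55722045898438), (140.2184295654297, 139.45388793945312), 70.56150817871094)
top face (array([ 479.3, -167.2]), 35.4) [ 501.6 -153.3   41.1]
top chuck (array([697.7,  36.1]), 32.6) 46.93831742448276
top glue (array([716.3, -79.5]), 18.4) 83.4041037860377
top small (array([726.7, 158.7]), 19.7) 56.431014853189026
scene coup (array([576.4, -20. ]), 19.1) [575.9 -21.4  59.4]
scene boss (array([ 479.8, -169.1]), 26.9) [ 477.  -170.8   82.6]
scene foot ((500.2153015136719, -165.5526580810547), (119.99928283691406, 115.80915832519531), 9.469874382019043)
scene face (array([ 476.9, -169.8]), 34.1) [ 459.5 -182.8   40.1]
scene chuck (array([698.2,  34.4]), 33.4) 44.13994187147705
scene glue (array([715.1, -83.2]), 18.4) 81.44035858747293
scene small (array([727. , 155.4]), 19.6) 53.37822903826395
brown [ 440.80258892 -376.3657501    17.04714124] any tall (518, 3)
```

```bash
python3 - <<'E'
from h import *
T=cloud("top",np.load("pics/top0.npy"));S=cloud("scene",np.load("pics/scene0.npy"))
for C in(T,S):
    P=C.reshape(-1,3)
    q=P[(P[:,2]>60)&(P[:,0]>50)&(P[:,0]<700)&(P[:,1]>-250)&(P[:,1]<650)]
    for a in range(50,700,130):
        print([int(max(list(q[(q[:,0]>=a)&(q[:,0]<a+130)&(q[:,1]>=b)&(q[:,1]<b+150)][:,2])+[0])) for b in range(-250,650,150)])
E
python3 -m jog '[{"linear":[0.05,-0.925,-0.61],"rotation":[0,0,0],"grip":85},{"linear":[0.05,-0.925,-0.61],"rotation":[0,0,0],"grip":85},{"linear":[0.05,-0.925,-0.61],"rotation":[0,0,0],"grip":85},{"linear":[0.05,-0.925,-0.61],"rotation":[0,0,0],"grip":85},{"linear":[0.05,-0.925,-0.61],"rotation":[0,0,0],"grip":85},{"linear":[0.05,-0.925,-0.61],"rotation":[0,0,0],"grip":85},{"linear":[0.05,-0.925,-0.61],"rotation":[0,0,0],"grip":85},{"linear":[0.05,-0.925,-0.61],"rotation":[0,0,0],"grip":85},{"linear":[0.05,-0.925,-0.61],"rotation":[0,0,0],"grip":85},{"linear":[0.05,-0.925,-0.61],"rotation":[0,0,0],"grip":85}]' 60
```

```text
[168, 0, 0, 0, 0, 0]
[117, 73, 78, 0, 0, 0]
[0, 0, 69, 67, 62, 0]
[1060, 65, 0, 60, 62, 0]
[61, 66, 0, 68, 63, 0]
[205, 275, 0, 0, 0, 0]
[113, 71, 75, 0, 0, 0]
[0, 0, 65, 63, 0, 0]
[87, 63, 0, 0, 0, 0]
[0, 63, 0, 64, 0, 0]
time_s: 0.98
eef_pos: [368.3, 241.0, 215.7]
ee_rot: [0.571, -0.417, 0.572, 0.417]
force: [-0.8, -0.1, 1.1]
grip_width: 0.997
```

```bash

python3 -m jog '[{"linear":[0.05,-0.92,-0.61],"rotation":[0,0,0],"grip":85},{"linear":[0.05,-0.92,-0.61],"rotation":[0,0,0],"grip":85},{"linear":[0.05,-0.92,-0.61],"rotation":[0,0,0],"grip":85},{"linear":[0.05,-0.92,-0.61],"rotation":[0,0,0],"grip":85},{"linear":[0.05,-0.92,-0.61],"rotation":[0,0,0],"grip":85},{"linear":[0.05,-0.92,-0.61],"rotation":[0,0,0],"grip":85},{"linear":[0.05,-0.92,-0.61],"rotation":[0,0,0],"grip":85},{"linear":[0.05,-0.92,-0.61],"rotation":[0,0,0],"grip":85},{"linear":[0.05,-0.92,-0.61],"rotation":[0,0,0],"grip":85},{"linear":[0.05,-0.92,-0.61],"rotation":[0,0,0],"grip":85},{"linear":[0.05,-0.92,-0.61],"rotation":[0,0,0],"grip":85}]' 60
cat >> h.py <<'E'
def wproj(c,P):
    K=np.array(c["intrinsics"]);T=np.array(c["world_from_camera"])
    p=(np.asarray(P,float)-T[:3,3])@T[:3,:3]
    x,y,z=p[...,0],-p[...,1],-p[...,2]
    r=np.hypot(x,y);th=np.arctan2(r,z);k=K[0,0]*th/np.maximum(r,1e-9)
    return np.stack([K[0,2]+k*x,K[1,2]+k*y],-1)
def wunproj(c,uv,zw):
    "pixel -> world at height zw"
    K=np.array(c["intrinsics"]);T=np.array(c["world_from_camera"])
    uv=np.asarray(uv,float);d=(uv-K[:2,2])/K[0,0];th=np.hypot(d[...,0],d[...,1])
    s=np.sin(th)/np.maximum(th,1e-9)
    v=np.stack([d[...,0]*s,-d[...,1]*s,-np.cos(th)],-1)@T[:3,:3].T
    return T[:3,3]+v*((zw-T[2,3])/v[...,2])[...,None]
def wcloud(c,d):
    K=np.array(c["intrinsics"]);T=np.array(c["world_from_camera"])
    v,u=np.mgrid[0:480,0:640];dx=(u-K[0,2])/K[0,0];dy=(v-K[1,2])/K[1,1];th=np.hypot(dx,dy)
    s=np.tan(th)/np.maximum(th,1e-9)
    return np.stack([dx*s*d,-dy*s*d,-d],-1)@T[:3,:3].T+T[:3,3]
def wsnap(name):
    c=calibration("wrist");p,d=capture("wrist");cv2.imwrite(f"pics/{name}.png",p[...,::-1])
    np.savez(f"pics/{name}.npz",d=d,K=c["intrinsics"],T=c["world_from_camera"]);return c,p,d
def wload(name):
    z=np.load(f"pics/{name}.npz");return dict(intrinsics=z["K"],world_from_camera=z["T"]),cv2.imread(f"pics/{name}.png"),z["d"]
E
python3 -c "
from h import *
wsnap('w1');s=sense();print(s['eef_pos'],s['joints'],s['force'])"
```

```text
time_s: 1.9
eef_pos: [575.0, -15.8, 200.5]
ee_rot: [0.57, -0.417, 0.572, 0.418]
force: [-0.2, 0.5, -0.2]
grip_width: 0.996
[574.8801216  -15.58555861 200.77887711] [-2.30327980e-01  4.47439287e-01  1.38612916e+00 -9.35186847e-04
  1.30944164e+00 -1.49307088e+00] [0.15066314 0.21079932 0.08843514]
```

View pics/w1.png

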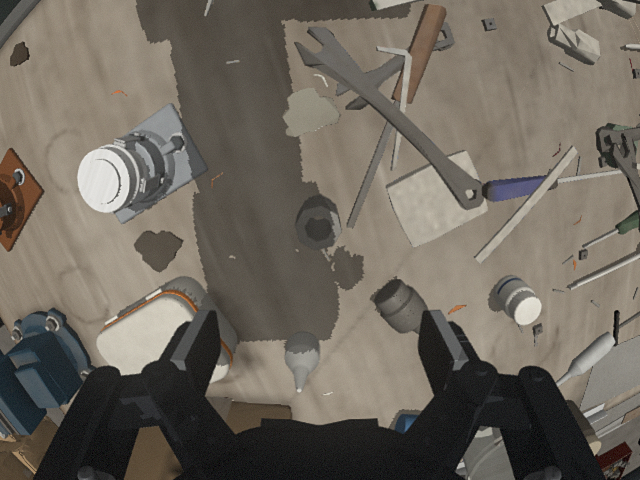

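```bash
python3 - <<'E'
from h import *
c,p,d=wload("w1")
a=cv2.resize(p[180:270,260:390],None,fx=6,fy=6,interpolation=cv2.INTER_CUBIC)
a=cv2.convertScaleAbs(a,alpha=1.8,beta=20)
cv2.imwrite("pics/w1c.png",a)
C=wcloud(c,d);P=C[180:270,260:390].reshape(-1,3)
q=P[(P[:,2]>55)&(P[:,2]<75)];print(len(q),q[:,2].mean(),cv2.minEnclosingCircle(q[:,:2].astype(np.float32)))
# octagon fit by support widths
h=cv2.convexHull(q[:,:2].astype(np.float32))[:,0]
for a in range(0,45,3):
    ws=[]
    for k in range(4):
        t=np.radians(a+45*k);s=h@[np.cos(t),np.sin(t)];ws.append(np.ptp(s))
    print(a,np.round(ws,1),round(np.mean(ws),2))
E
```

```text
1216 62.91503849817055 ((577.8046875, -17.17452049255371), 18.911264419555664)
0 [36.1 35.3 35.3 35.5] 35.55
3 [36.3 35.7 35.8 35.8] 35.92
6 [36.7 36.1 36.4 36.2] 36.34
9 [37.  36.5 36.8 36.5] 36.71
12 [37.3 36.8 37.2 36.7] 37.01
15 [37.6 37.  37.4 36.9] 37.22
18 [37.7 37.1 37.6 36.9] 37.34
21 [37.8 37.1 37.7 36.9] 37.4
24 [37.8 37.  37.7 36.9] 37.36
27 [37.6 36.9 37.6 36.8] 37.22
30 [37.4 36.6 37.4 36.6] 36.99
33 [37.  36.2 37.1 36.3] 36.67
36 [36.6 35.8 36.8 36. ] 36.29
39 [36.1 35.2 36.4 35.8] 35.89
42 [35.7 34.8 35.9 35.9] 35.57
```

View pics/w1c.png

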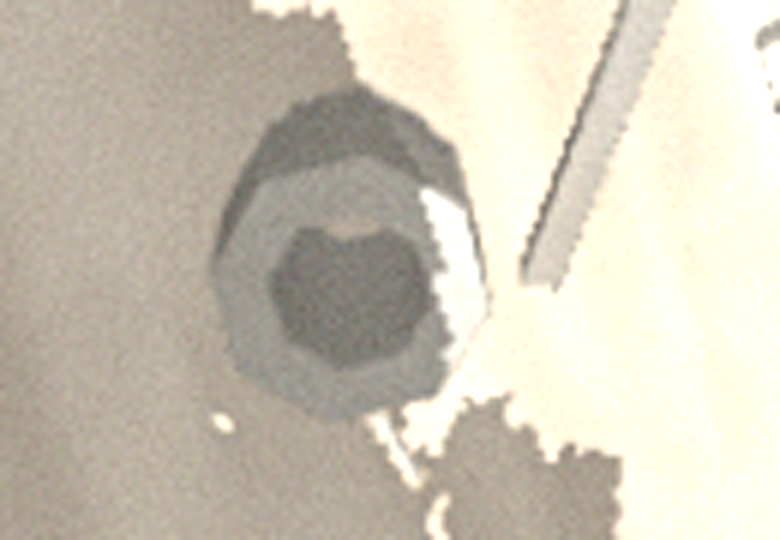

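```bash
python3 - <<'E'
from h import *
c,p,d=wload("w1");print(wunproj(c,[[348,226],[385,130]],5))
C=wcloud(c,d);print(C[222,352],C[150,379])
E
python3 -m jog '[{"linear":[0.1,-0.011,-0.002],"rotation":[-0.288,0,0],"grip":85},{"linear":[0.2,-0.011,-0.002],"rotation":[-0.576,0,0],"grip":85},{"linear":[0.25,-0.011,-0.002],"rotation":[-0.576,0,0],"grip":85},{"linear":[0.25,-0.011,-0.002],"rotation":[-0.576,0,0],"grip":85},{"linear":[0.25,-0.011,-0.002],"rotation":[-0.576,0,0],"grip":85},{"linear":[0.25,-0.011,-0.002],"rotation":[-0.576,0,0],"grip":85}]' 60
python3 - <<'E'
from h import *
print(np.round(rot().as_matrix(),4).tolist(),sense()["eef_pos"],sense()["force"])
c,p,d=wsnap("w2")
C=wcloud(c,d);P=C.reshape(-1,3)
q=P[(P[:,2]>55)&(P[:,2]<75)&(np.hypot(P[:,0]-578,P[:,1]+17)<25)];print(len(q),q[:,2].mean(),cv2.minEnclosingCircle(q[:,:2].astype(np.float32)))
h=cv2.convexHull(q[:,:2].astype(np.float32))[:,0]
A=np.arange(-22,23,1)
w=[np.mean([np.ptp(h@[np.cos(t),np.sin(t)]) for t in np.radians(a+45*np.arange(4))]) for a in A]
print(A[np.argmin(w)],A[np.argmax(w)],min(w),max(w))
E
```

```text
[[602.22549787   5.19260017   5.        ]
 [524.45943072  63.91107519   5.        ]]
[597.85252008   9.98732147  10.48623743] [539.39256634  52.11574678  14.97828013]
time_s: 2.45
eef_pos: [578.3, -16.5, 127.6]
ee_rot: [0.505, -0.495, 0.505, 0.494]
force: [0.4, -0.5, 0.0]
grip_width: 0.999
[[0.001, -0.9998, 0.0202], [-0.0011, 0.0202, 0.9998], [-1.0, -0.0011, -0.0011]] [578.29689042 -16.52639223 127.58316258] [ 0.37774081 -0.49228594  0.02956468]
2101 62.81152405016268 ((578.07373046875, -17.03757095336914), 18.991270065307617)
-3 20 35.44452524374924 37.55170532535387
```

View pics/w2.png

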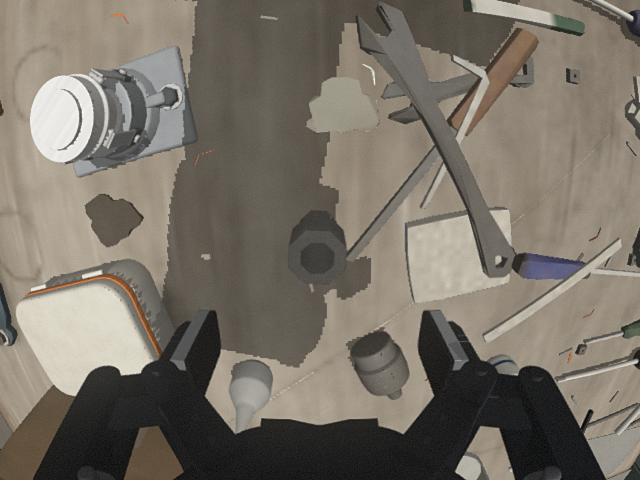

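```bash

python3 -m jog '[{"linear":[0.08,0.001,-0.002],"rotation":[0.03,0,0],"grip":85},{"linear":[0.16,0.001,-0.002],"rotation":[0.03,0,0],"grip":85},{"linear":[0.24,0.001,-0.002],"rotation":[0.03,0,0],"grip":85},{"linear":[0.3,0.001,-0.002],"rotation":[0.03,0,0],"grip":85},{"linear":[0.34,0.001,-0.002],"rotation":[0.03,0,0],"grip":85},{"linear":[0.34,0.001,-0.002],"rotation":[0.03,0,0],"grip":85},{"linear":[0.34,0.001,-0.002],"rotation":[0.03,0,0],"grip":85}]' 60
python3 - <<'E'
from h import *
print(np.round(rot().as_matrix(),4).tolist(),sense()["eef_pos"],sense()["force"])
wsnap("w3")
E
```

```text
time_s: 3.08
eef_pos: [578.8, -17.5, 26.6]
ee_rot: [0.509, -0.492, 0.509, 0.49]
force: [-0.2, 0.2, -0.1]
grip_width: 0.997
[[0.0026, -0.9994, 0.0354], [-0.0015, 0.0354, 0.9994], [-1.0, -0.0026, -0.0015]] [578.77770548 -17.51154955  26.61645654] [-0.19771389  0.2046706  -0.14790434]
```

View pics/w3.png

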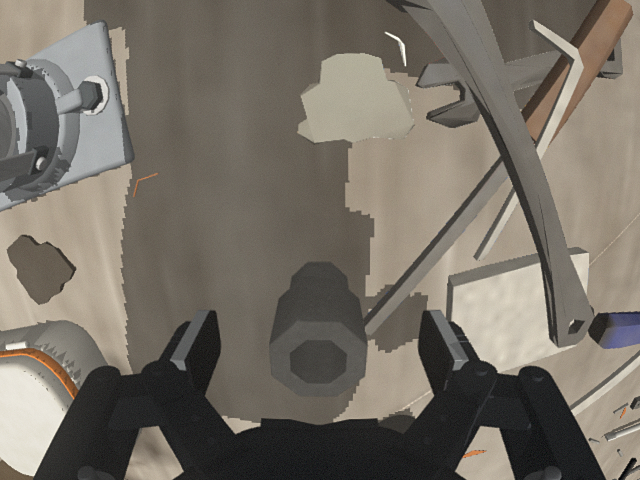

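```bash

python3 -m jog '[{"linear":[0,0,0],"rotation":[0,0,0],"grip":60},{"linear":[0,0,0],"rotation":[0,0,0],"grip":50},{"linear":[0,0,0],"rotation":[0,0,0],"grip":40},{"linear":[0,0,0],"rotation":[0,0,0],"grip":25},{"linear":[0,0,0],"rotation":[0,0,0],"grip":25},{"linear":[0,0,0],"rotation":[0,0,0],"grip":25},{"linear":[0,0,0],"rotation":[0,0,0],"grip":25},{"linear":[0,0,0],"rotation":[0,0,0],"grip":25},{"linear":[0,0,0],"rotation":[0,0,0],"grip":25},{"linear":[0,0,0],"rotation":[0,0,0],"grip":25},{"linear":[0,0,0],"rotation":[0,0,0],"grip":25},{"linear":[0,0,0],"rotation":[0,0,0],"grip":25}]' 70
python3 - <<'E'
from h import *
s=sense();print(np.round(rot().as_matrix(),4).tolist(),s["eef_pos"],s["force"],s["grip_width"]*85.4)
wsnap("w4")
E
```

```text
time_s: 4.13
eef_pos: [579.4, -17.7, 27.8]
ee_rot: [0.509, -0.493, 0.508, 0.489]
force: [-1.1, -0.8, 5.8]
grip_width: 0.396
[[0.0047, -0.9994, 0.0354], [-0.002, 0.0354, 0.9994], [-1.0, -0.0048, -0.0018]] [579.43976657 -17.67532035  27.84583219] [-1.0647007  -0.7992611   5.78956245] 33.792534024532614
```

View pics/w4.png

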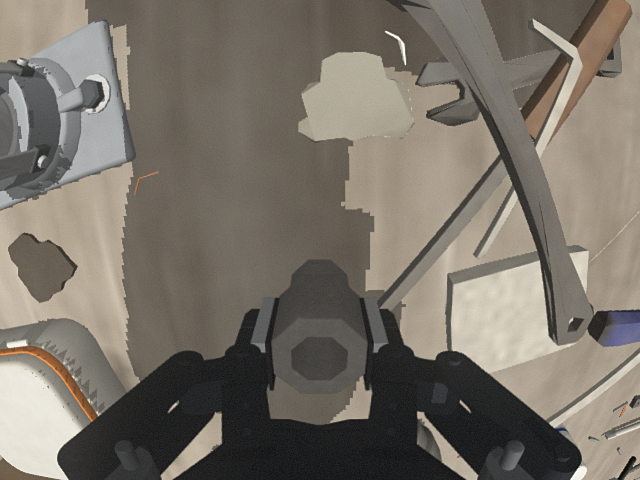

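```bash

python3 -m jog '[{"linear":[-0.02,0,0],"rotation":[0,0,0],"grip":25},{"linear":[-0.08,0,0],"rotation":[0,0,0],"grip":25},{"linear":[-0.16,0,0],"rotation":[0,0,0],"grip":25},{"linear":[-0.24,0,0],"rotation":[0,0,0],"grip":25},{"linear":[-0.32,0,0],"rotation":[0,0,0],"grip":25},{"linear":[-0.38,0,0],"rotation":[0,0,0],"grip":25},{"linear":[-0.4,0,0],"rotation":[0,0,0],"grip":25},{"linear":[-0.4,0,0],"rotation":[0,0,0],"grip":25},{"linear":[-0.4,0,0],"rotation":[0,0,0],"grip":25}]' 70
python3 - <<'E'
from h import *
s=sense();print(np.round(rot().as_matrix(),4).tolist(),s["eef_pos"],s["force"],s["grip_width"]*85.4,s["wrist_torque"])
c,p,d=wsnap("w5");C=wcloud(c,d);P=C.reshape(-1,3);e=s["eef_pos"]
q=P[(np.hypot(P[:,0]-e[0],P[:,1]-e[1])<26)&(P[:,2]>e[2]-40)&(P[:,2]<e[2]+50)]
print(np.histogram(q[:,2]-e[2],bins=np.arange(-40,51,5)))
for n in ("w1","w2","w5"):
    c,p,d=wload(n);P=wcloud(c,d).reshape(-1,3)
    q=P[(np.hypot(P[:,0]-480,P[:,1]+167)<40)&(P[:,2]>81)&(P[:,2]<95)]
    if len(q)>20: print(n,len(q),np.median(q,0),cv2.minEnclosingCircle(q[:,:2].astype(np.float32)))
E
```

```text
time_s: 4.93
eef_pos: [578.4, -17.3, 146.8]
ee_rot: [0.509, -0.492, 0.508, 0.49]
force: [0.3, -0.2, -3.0]
grip_width: 0.402
[[0.0031, -0.9994, 0.0354], [-0.0016, 0.0354, 0.9994], [-1.0, -0.0032, -0.0015]] [578.37658211 -17.32616333 146.81303152] [ 0.27893015 -0.23911563 -3.04732072] 34.35458675985488 [-0.00415931 -0.00370341  0.00344713]
(array([   0,    0,   10,  222,  246,  179,   70,    2,  374,  658,  853,
       1031, 1153, 1325, 1676, 4441,  596,  300]), array([-40, -35, -30, -25, -20, -15, -10,  -5,   0,   5,  10,  15,  20,
        25,  30,  35,  40,  45,  50]))
w1 2737 [ 480.94059652 -163.10235411   85.86038542] ((480.7298583984375, -166.83143615722656), 26.995664596557617)
w2 4563 [ 481.03566084 -162.02715246   85.90277089] ((480.9117126464844, -166.83436584472656), 26.915891647338867)
w5 4116 [ 480.99017013 -162.49970979   85.99072354] ((481.09649658203125, -166.82510375976562), 27.030744552612305)
```

View pics/w5.png

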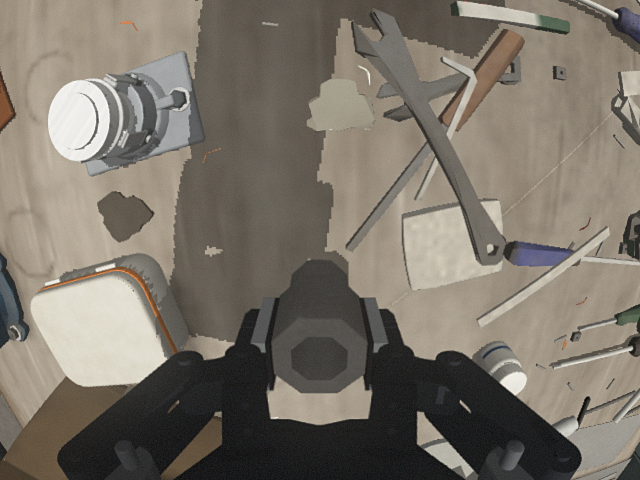

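```bash

cat > held.py <<'E'
from h import *
def held(n,e,M,h=34.2):
    c,p,d=wload(n);P=wcloud(c,d).reshape(-1,3)
    L=(P-e)@M   # tool coords: x down
    q=L[(np.hypot(L[:,1],L[:,2])<24)&(L[:,0]<-h+4)&(L[:,0]>-h-4)&(abs(L[:,2])<17.2)]
    # fit flats: y range
    mid=q[abs(q[:,2])<5]
    return len(q),np.median(q[:,0]),np.percentile(mid[:,1],[0.5,99.5]),cv2.minEnclosingCircle(q[:,1:].astype(np.float32))
E
python3 - <<'E'
from held import *
s=sense()
print(held("w5",s["eef_pos"],rot().as_matrix()))
E
```

```text
(5207, np.float64(-36.11697444592863), array([-16.51019765,  18.92599987]), ((0.6629748940467834, -1.2226356267929077), 20.199810028076172))
```

```bash

python3 -m jog '[{"linear":[0,0.02,-0.1],"rotation":[0,0,0],"grip":25},{"linear":[0,0.04,-0.2],"rotation":[0,0,0],"grip":25},{"linear":[0,0.06,-0.3],"rotation":[0,0,0],"grip":25},{"linear":[0,0.08,-0.4],"rotation":[0,0,0],"grip":25},{"linear":[0,0.09,-0.47],"rotation":[0,0,0],"grip":25},{"linear":[0,0.1,-0.5],"rotation":[0,0,0],"grip":25},{"linear":[0,0.1,-0.505],"rotation":[0,0,0],"grip":25},{"linear":[0,0.1,-0.505],"rotation":[0,0,0],"grip":25},{"linear":[0,0.1,-0.505],"rotation":[0,0,0],"grip":25}]' 70
python3 - <<'E'
from held import *
s=sense();print(np.round(rot().as_matrix(),4).tolist(),s["eef_pos"],s["force"],s["wrist_torque"])
c,p,d=wsnap("w6");P=wcloud(c,d).reshape(-1,3)
print(held("w6",s["eef_pos"],rot().as_matrix()))
for z0 in(62,80,86):
    q=P[(np.hypot(P[:,0]-481,P[:,1]+167)<32)&(P[:,2]>z0)&(P[:,2]<95)]
    print(len(q),np.median(q,0),cv2.minEnclosingCircle(q[:,:2].astype(np.float32)))
E
```

```text
time_s: 5.73
eef_pos: [542.9, -166.4, 145.9]
ee_rot: [0.509, -0.492, 0.508, 0.491]
force: [0.2, 0.3, -1.9]
grip_width: 0.401
[[0.0013, -0.9994, 0.0345], [-0.0006, 0.0345, 0.9994], [-1.0, -0.0013, -0.0005]] [ 542.87798094 -166.43112406  145.90528116] [ 0.19329934  0.34786481 -1.9179532 ] [-0.0174785  -0.01077046 -0.04027582]
(5134, np.float64(-35.687927217005985), array([-16.18461232,  18.92167423]), ((0.8089737892150879, -1.2928439378738403), 20.203916549682617))
7484 [ 479.04277694 -166.70129635   85.56591854] ((480.9933166503906, -167.00274658203125), 31.994319915771484)
6843 [ 480.10552134 -166.82461176   86.27659204] ((480.9588317871094, -166.90740966796875), 26.452444076538086)
3485 [ 480.29144812 -167.01326545   88.22956167] ((480.4312438964844, -167.0504608154297), 25.750892639160156)
```

View pics/w6.png

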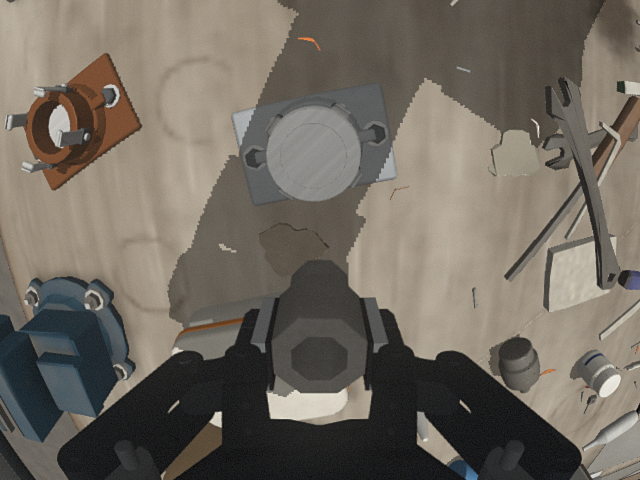

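```bash
python3 - <<'E'
from h import *
c,p,d=wload("w6")
g=p[95:212,255:372];cv2.imwrite("pics/w6c.png",cv2.convertScaleAbs(cv2.resize(g,None,fx=5,fy=5,interpolation=cv2.INTER_CUBIC),alpha=1.5))
t=np.linspace(0,2*np.pi,90)
for ctr in((481,-166.9),):
    im=cv2.resize(p,None,fx=4,fy=4)
    for r,z,col in((18,87.5,(0,0,255)),(26,82,(0,255,0))):
        uv=wproj(c,np.stack([ctr[0]+r*np.cos(t),ctr[1]+r*np.sin(t),0*t+z],-1))
        cv2.polylines(im,[((uv+.5)*4-.5).astype(int)],True,col,1)
    cv2.imwrite("pics/w6d.png",im[380:848,1020:1488])
E
```

```text
(no output)
```

View pics/w6d.png

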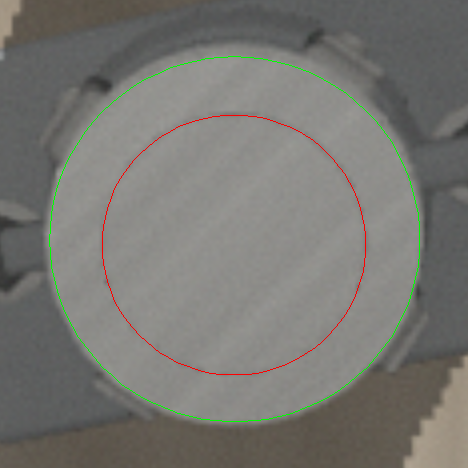

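View pics/w6c.png

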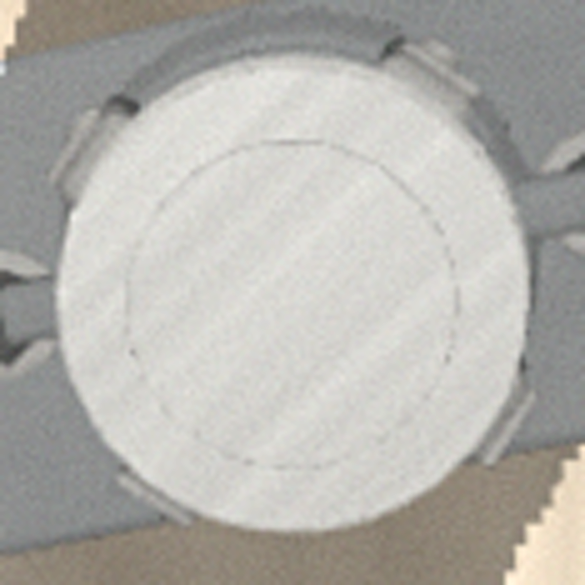

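```bash

python3 -m jog '[{"linear":[0,0.05,-0.002],"rotation":[0,0,0],"grip":25},{"linear":[0,0.1,-0.004],"rotation":[0,0,0],"grip":25},{"linear":[0,0.16,-0.006],"rotation":[0,0,0],"grip":25},{"linear":[0,0.19,-0.008],"rotation":[0,0,0],"grip":25},{"linear":[0.03,0.202,-0.0087],"rotation":[0,0,0],"grip":25},{"linear":[0.05,0.202,-0.0087],"rotation":[0,0,0],"grip":25},{"linear":[0.07,0.202,-0.0087],"rotation":[0,0,0],"grip":25},{"linear":[0.07,0.202,-0.0087],"rotation":[0,0,0],"grip":25},{"linear":[0.07,0.202,-0.0087],"rotation":[0,0,0],"grip":25},{"linear":[0.07,0.202,-0.0087],"rotation":[0,0,0],"grip":25}]' 70
cat > st.py <<'E'
from h import *
s=sense();print(round(s["time_s"],2),s["eef_pos"].round(2),"xdir",rot().as_matrix()[:,0].round(4),"F",s["force"].round(2),"M",s["wrist_torque"].round(3),round(s["grip_width"]*85.4,1))
E
python3 st.py
python3 - <<'E'
from held import *
s=sense();c,p,d=wsnap("w7");print(held("w7",s["eef_pos"],rot().as_matrix()))
E
python3 - <<'E'
from h import *
p,d=capture("scene");cv2.imwrite("pics/s7.png",cv2.resize(p[180:380,240:440],None,fx=3,fy=3)[...,::-1])
E
```

```text
time_s: 6.62
eef_pos: [482.8, -166.9, 124.9]
ee_rot: [0.509, -0.492, 0.508, 0.491]
force: [0.7, 0.3, -2.5]
grip_width: 0.395
6.62 [ 482.79 -166.88  124.94] xdir [ 1.7e-03 -8.0e-04 -1.0e+00] F [ 0.72  0.28 -2.52] M [-0.027  0.003  0.002] 33.7
(5131, np.float64(-35.66738780641405), array([-16.14156544,  19.03171794]), ((1.1709208488464355, -1.287197232246399), 20.284664154052734))
```

View pics/w7.png

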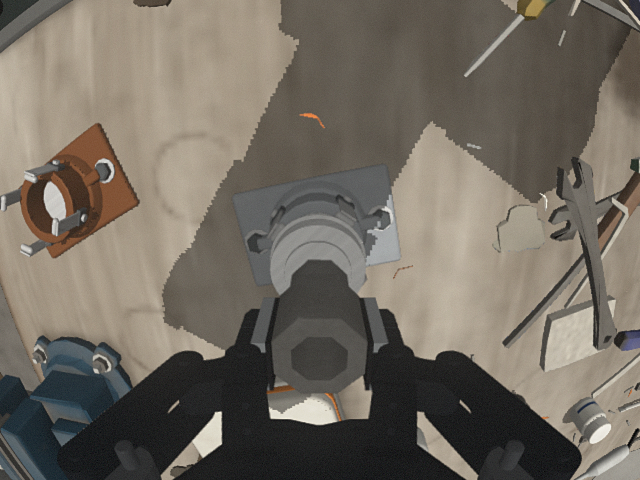

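View pics/s7.png

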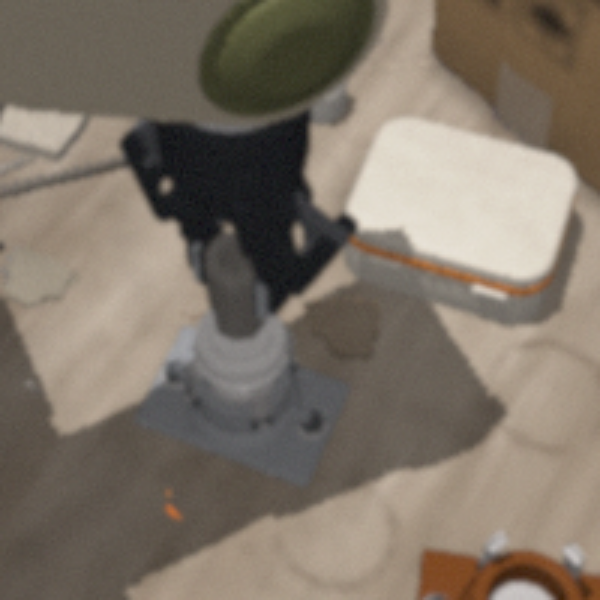

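```bash

python3 -m jog '[{"linear":[0.008,0.001,0],"rotation":[0,0,0],"grip":25},{"linear":[0.016,0.001,0],"rotation":[0,0,0],"grip":25},{"linear":[0.022,0.001,0],"rotation":[0,0,0],"grip":25},{"linear":[0.025,0.001,0],"rotation":[0,0,0],"grip":25},{"linear":[0.025,0.001,0],"rotation":[0,0,0],"grip":25},{"linear":[0.025,0.001,0],"rotation":[0,0,0],"grip":25}]' 70
python3 st.py
python3 -m jog '[{"linear":[0.003,0,0],"rotation":[0,0,0],"grip":25},{"linear":[0.005,0,0],"rotation":[0,0,0],"grip":25},{"linear":[0.005,0,0],"rotation":[0,0,0],"grip":25}]' 70
python3 st.py
```

```text
time_s: 7.22
eef_pos: [482.4, -166.9, 117.6]
ee_rot: [0.509, -0.492, 0.508, 0.491]
force: [-1.4, -0.9, -2.3]
grip_width: 0.402
7.22 [ 482.41 -166.94  117.64] xdir [ 0.0019 -0.001  -1.    ] F [-1.38 -0.92 -2.28] M [-0.014  0.044  0.002] 34.3
time_s: 7.47
eef_pos: [482.4, -166.9, 116.0]
ee_rot: [0.509, -0.492, 0.508, 0.491]
force: [-0.6, -0.7, -2.9]
grip_width: 0.402
7.47 [ 482.35 -166.91  116.02] xdir [ 1.8e-03 -9.0e-04 -1.0e+00] F [-0.57 -0.67 -2.87] M [-0.04  -0.007 -0.031] 34.3
```

```bash

python3 -m jog '[{"linear":[0.002,0,0],"rotation":[0,0,0],"grip":25},{"linear":[0.004,0,0],"rotation":[0,0,0],"grip":25},{"linear":[0.004,0,0],"rotation":[0,0,0],"grip":25}]' 70 >/dev/null
python3 st.py
python3 -m jog '[{"linear":[0.002,0,0],"rotation":[0,0,0],"grip":25},{"linear":[0.004,0,0],"rotation":[0,0,0],"grip":25},{"linear":[0.004,0,0],"rotation":[0,0,0],"grip":25}]' 70 >/dev/null
python3 st.py
python3 -m jog '[{"linear":[0.002,0,0],"rotation":[0,0,0],"grip":25},{"linear":[0.004,0,0],"rotation":[0,0,0],"grip":25},{"linear":[0.004,0,0],"rotation":[0,0,0],"grip":25}]' 70 >/dev/null
python3 st.py
```

```text
7.72 [ 482.32 -166.91  114.71] xdir [ 1.7e-03 -8.0e-04 -1.0e+00] F [-0.38 -0.58 -2.37] M [ 0.003  0.006 -0.031] 34.0
7.97 [ 482.49 -166.95  113.88] xdir [ 0.0022 -0.0011 -1.    ] F [-0.72  1.55  2.93] M [0.157 0.198 0.034] 34.1
8.22 [ 482.74 -167.09  113.15] xdir [ 0.003  -0.0017 -1.    ] F [-0.8  -0.25  4.15] M [0.093 0.137 0.033] 34.1
```

```bash

python3 -m jog '[{"linear":[0.002,0.001,0.0005],"rotation":[0,0,0],"grip":25},{"linear":[0.004,0.001,0.0005],"rotation":[0,0,0],"grip":25},{"linear":[0.005,0.001,0.0005],"rotation":[0,0,0],"grip":25}]' 70 >/dev/null
python3 st.py
python3 - <<'E'
from held import *
s=sense();c,p,d=wsnap("w8");print(held("w8",s["eef_pos"],rot().as_matrix()))
E
```

```text
8.47 [ 482.78 -167.19  112.18] xdir [ 0.0042 -0.0025 -1.    ] F [-0.63  0.58  5.54] M [0.079 0.141 0.006] 34.3
(5133, np.float64(-35.69359185359067), array([-16.16420218,  19.02356723]), ((1.022172212600708, -1.0068615674972534), 19.850481033325195))
```

View pics/w8.png

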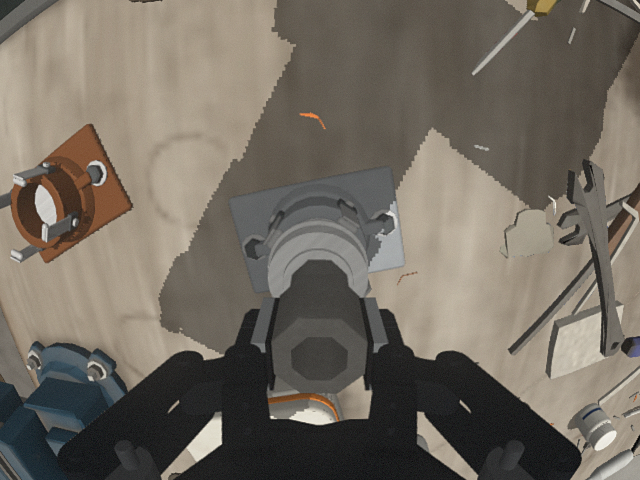

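```bash

python3 -m jog '[{"linear":[0.003,0.001,0.001],"rotation":[0,-0.003,0.006],"grip":25},{"linear":[0.005,0.001,0.001],"rotation":[0,-0.003,0.006],"grip":25},{"linear":[0.006,0.001,0.001],"rotation":[0,-0.003,0.006],"grip":25}]' 70 >/dev/null
python3 st.py
python3 -m jog '[{"linear":[0.003,0.001,0.001],"rotation":[0,-0.003,0.006],"grip":25},{"linear":[0.005,0.001,0.001],"rotation":[0,-0.003,0.006],"grip":25},{"linear":[0.006,0.001,0.001],"rotation":[0,-0.003,0.006],"grip":25}]' 70 >/dev/null
python3 st.py
```

```text
8.77 [ 482.51 -166.86  110.01] xdir [ 1.2e-03 -8.0e-04 -1.0e+00] F [ 0.98 -0.26  1.48] M [-0.    -0.156 -0.047] 34.3
9.02 [ 481.85 -166.31  107.6 ] xdir [-0.0031  0.0016 -1.    ] F [ 0.77  0.78 -2.7 ] M [ 0.023  0.038 -0.017] 34.2
```

```bash

python3 - <<'E'
from held import *
s=sense();c,p,d=wsnap("w9");print(held("w9",s["eef_pos"],rot().as_matrix()))
g=cv2.convertScaleAbs(cv2.resize(p[160:400,220:420],None,fx=3,fy=2.5,interpolation=cv2.INTER_CUBIC)[...,::-1],alpha=1.3);cv2.imwrite("pics/w9c.png",g)
P=wcloud(c,d).reshape(-1,3)
q=P[(np.hypot(P[:,0]-481,P[:,1]+167)<25.5)&(P[:,0]<464)&(P[:,2]>60)&(P[:,2]<95)]
print(len(q),np.percentile(q[:,2],[5,25,50,75,95]));
print(np.linalg.lstsq(np.c_[q[:,:2]-[481,-167],np.ones(len(q))],q[:,2],rcond=None)[0])
c,p,d=wload("w8");P=wcloud(c,d).reshape(-1,3)
q=P[(np.hypot(P[:,0]-481,P[:,1]+167)<25.5)&(P[:,0]<464)&(P[:,2]>60)&(P[:,2]<95)]
print(len(q),np.percentile(q[:,2],[5,25,50,75,95]));
print(np.linalg.lstsq(np.c_[q[:,:2]-[481,-167],np.ones(len(q))],q[:,2],rcond=None)[0])
p,d=capture("scene");np.save("pics/s9.npy",d);cv2.imwrite("pics/s9.png",cv2.resize(p[200:340,260:400],None,fx=4,fy=4,interpolation=cv2.INTER_CUBIC)[...,::-1])
E
```

```text
(5111, np.float64(-35.66846693265634), array([-16.22744871,  19.08144322]), ((0.9684246778488159, -1.1523985862731934), 20.076148986816406))
863 [73.89073001 74.50167215 74.9083962  75.45022679 77.61721686]
[1.06768344e-01 1.90215077e-02 7.72876766e+01]
916 [81.57145729 82.24932971 82.68333846 83.16195921 85.12406736]
[ 1.88406059e-01 -1.10902347e-02  8.65705215e+01]
```

View pics/w9c.png

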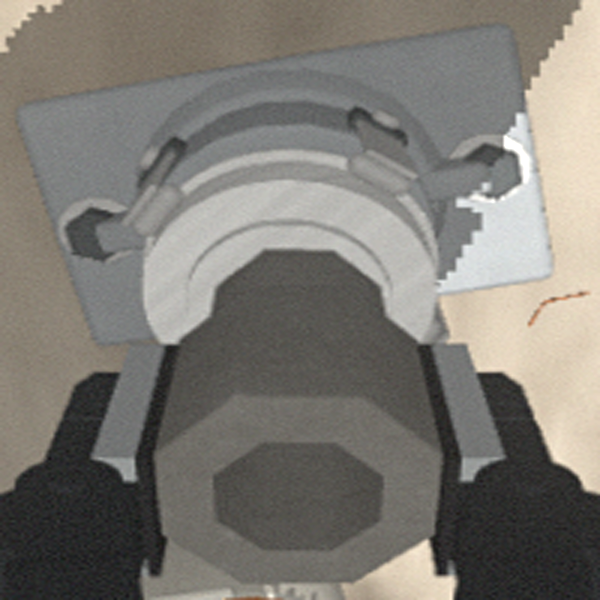

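View pics/s9.png

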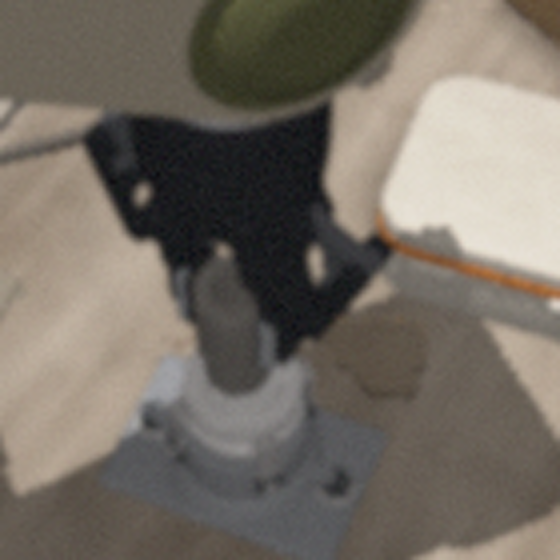

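```bash

python3 -m jog '[{"linear":[0.002,-0.0017,-0.002],"rotation":[0,0.005,-0.01],"grip":25},{"linear":[0.004,-0.0017,-0.002],"rotation":[0,0.005,-0.01],"grip":25},{"linear":[0.006,-0.0017,-0.002],"rotation":[0,0.005,-0.01],"grip":25},{"linear":[0.006,-0.0017,-0.002],"rotation":[0,0.005,-0.01],"grip":25}]' 70 >/dev/null
python3 st.py
python3 -m jog '[{"linear":[0.002,0,0],"rotation":[0,0,0],"grip":25},{"linear":[0.004,0,0],"rotation":[0,0,0],"grip":25},{"linear":[0.004,0,0],"rotation":[0,0,0],"grip":25}]' 70 >/dev/null
python3 st.py
```

```text
9.45 [ 482.18 -166.87  105.63] xdir [ 1.5e-03 -8.0e-04 -1.0e+00] F [-0.38 -0.78 -1.74] M [-0.025  0.016 -0.02 ] 34.2
9.7 [ 482.13 -166.82  104.31] xdir [ 1.3e-03 -7.0e-04 -1.0e+00] F [-0.03  0.11 -2.79] M [ 0.05  -0.042 -0.015] 34.0
```

```bash

python3 -m jog '[{"linear":[0.002,0,0],"rotation":[0,0,0],"grip":25},{"linear":[0.004,0,0],"rotation":[0,0,0],"grip":25},{"linear":[0.004,0,0],"rotation":[0,0,0],"grip":25}]' 70 >/dev/null
python3 st.py
python3 -m jog '[{"linear":[0.002,0,0],"rotation":[0,0,0],"grip":25},{"linear":[0.004,0,0],"rotation":[0,0,0],"grip":25},{"linear":[0.004,0,0],"rotation":[0,0,0],"grip":25}]' 70 >/dev/null
python3 st.py
python3 - <<'E'
from h import *
c,p,d=wsnap("w10")
for n in("w7","w8","w9","w10"):
    c,p,d=wload(n);P=wcloud(c,d).reshape(-1,3)
    q=P[(np.hypot(P[:,0]-481,P[:,1]+167)<25)&(P[:,0]<464)&(P[:,2]>55)&(P[:,2]<95)]
    print(n,len(q),np.median(q[:,2]))
E
```

```text
9.95 [ 482.12 -166.79  103.03] xdir [ 1.2e-03 -6.0e-04 -1.0e+00] F [-0.56 -0.33 -2.33] M [ 0.03  -0.048 -0.022] 34.1
10.2 [ 482.15 -166.78  101.79] xdir [ 1.4e-03 -7.0e-04 -1.0e+00] F [ 0.65  0.73 -1.59] M [ 0.053 -0.056 -0.041] 33.8
w7 748 84.86434963234633
w8 826 82.72179849867588
w9 789 74.90942145994629
w10 814 72.366165456135
```

```bash

python3 -m jog '[{"linear":[0.002,0,0],"rotation":[0,0,0],"grip":25},{"linear":[0.004,0,0],"rotation":[0,0,0],"grip":25},{"linear":[0.004,0,0],"rotation":[0,0,0],"grip":25}]' 70 >/dev/null
python3 st.py
python3 -m jog '[{"linear":[0.002,0,0],"rotation":[0,0,0],"grip":25},{"linear":[0.004,0,0],"rotation":[0,0,0],"grip":25},{"linear":[0.004,0,0],"rotation":[0,0,0],"grip":25}]' 70 >/dev/null
python3 st.py
python3 -m jog '[{"linear":[0.002,0,0],"rotation":[0,0,0],"grip":25},{"linear":[0.004,0,0],"rotation":[0,0,0],"grip":25},{"linear":[0.004,0,0],"rotation":[0,0,0],"grip":25}]' 70 >/dev/null
python3 st.py
```

```text
10.5 [ 482.17 -166.81  100.47] xdir [ 1.4e-03 -7.0e-04 -1.0e+00] F [-0.06 -0.46 -2.75] M [-0.025 -0.053 -0.029] 34.2
10.75 [ 482.32 -166.95   99.88] xdir [ 0.0019 -0.0011 -1.    ] F [-0.98  0.91  5.2 ] M [0.21  0.44  0.095] 34.4
11.0 [ 482.49 -167.06   99.84] xdir [ 0.0025 -0.0017 -1.    ] F [-3.58  2.03 12.19] M [0.461 0.768 0.03 ] 34.4
```

```bash

python3 -m jog '[{"linear":[0.004,0.0005,0.0003],"rotation":[0,-0.001,0.002],"grip":25},{"linear":[0.004,0.0005,0.0003],"rotation":[0,-0.001,0.002],"grip":25},{"linear":[0.004,0.0005,0.0003],"rotation":[0,-0.001,0.002],"grip":25},{"linear":[0.004,0.0005,0.0003],"rotation":[0,-0.001,0.002],"grip":25}]' 70 >/dev/null
python3 st.py
```

```text
11.33 [ 482.5  -167.04   99.83] xdir [ 0.0021 -0.0017 -1.    ] F [-4.28  2.53 11.58] M [ 0.444  0.828 -0.01 ] 34.0
```

```bash

python3 -m jog '[{"linear":[0.004,0.001,0.0005],"rotation":[0,0,0],"grip":25},{"linear":[0.004,0.001,0.0005],"rotation":[0,0,0],"grip":25},{"linear":[0.004,0.001,0.0005],"rotation":[0,0,0],"grip":25},{"linear":[0.004,0.001,0.0005],"rotation":[0,0,0],"grip":25},{"linear":[0.004,0.001,0.0005],"rotation":[0,0,0],"grip":25},{"linear":[0.004,0.001,0.0005],"rotation":[0,0,0],"grip":25},{"linear":[0.004,0.001,0.0005],"rotation":[0,0,0],"grip":25},{"linear":[0.004,0.001,0.0005],"rotation":[0,0,0],"grip":25},{"linear":[0.004,0.001,0.0005],"rotation":[0,0,0],"grip":25},{"linear":[0.004,0.001,0.0005],"rotation":[0,0,0],"grip":25},{"linear":[0.004,0.001,0.0005],"rotation":[0,0,0],"grip":25},{"linear":[0.004,0.001,0.0005],"rotation":[0,0,0],"grip":25},{"linear":[0.004,0.001,0.0005],"rotation":[0,0,0],"grip":25},{"linear":[0.004,0.001,0.0005],"rotation":[0,0,0],"grip":25},{"linear":[0.004,0.001,0.0005],"rotation":[0,0,0],"grip":25},{"linear":[0.004,0.001,0.0005],"rotation":[0,0,0],"grip":25}]' 70 >/dev/null
python3 st.py
```

```text
12.67 [ 482.45 -167.     99.84] xdir [ 0.003  -0.0023 -1.    ] F [-3.34  1.74 11.12] M [0.449 0.749 0.044] 34.2
```

```bash

python3 - <<'E'
from held import *
s=sense();c,p,d=wsnap("w11");print(held("w11",s["eef_pos"],rot().as_matrix()))
P=wcloud(c,d).reshape(-1,3)
q=P[(np.hypot(P[:,0]-481,P[:,1]+167)<25)&(P[:,0]<464)&(P[:,2]>55)&(P[:,2]<95)]
print(len(q),np.median(q[:,2]))
cv2.imwrite("pics/w11c.png",cv2.convertScaleAbs(cv2.resize(p[160:400,220:420],None,fx=3,fy=2.5,interpolation=cv2.INTER_CUBIC)[...,::-1],alpha=1.3))
E
```

```text
(5138, np.float64(-35.6914835702525), array([-16.13683801,  18.99891048]), ((1.3009635210037231, -1.110918402671814), 19.98914337158203))
825 70.49893681487922
```

View pics/w11c.png

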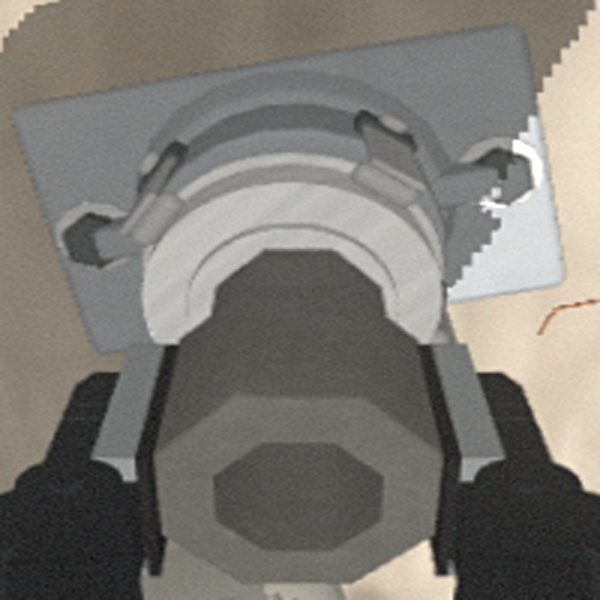

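```bash

python3 -m jog '[{"linear":[0,0,0],"rotation":[0,0,0],"grip":25},{"linear":[-0.004,0,0],"rotation":[0,0,0],"grip":25},{"linear":[-0.02,0,0],"rotation":[0,0,0],"grip":25},{"linear":[-0.06,0,0],"rotation":[0,0,0],"grip":25},{"linear":[-0.11,0,0],"rotation":[0,0,0],"grip":25},{"linear":[-0.16,0,0],"rotation":[0,0,0],"grip":25},{"linear":[-0.18,0,0],"rotation":[0,0,0],"grip":25},{"linear":[-0.18,0,0],"rotation":[0,0,0],"grip":25},{"linear":[-0.18,0,0],"rotation":[0,0,0],"grip":25}]' 70 >/dev/null
python3 st.py; python3 -c "
from h import *
print(rot().as_matrix().round(4).tolist())"
```

```text
13.47 [ 482.1  -166.77  153.38] xdir [ 0.0026 -0.002  -1.    ] F [-0.3   0.11 -3.38] M [0.009 0.053 0.017] 34.3
[[0.0026, -0.9994, 0.0334], [-0.002, 0.0334, 0.9994], [-1.0, -0.0026, -0.002]]
```

```bash

python3 -m jog '[{"linear":[0,-0.06,0.002],"rotation":[0,0,0],"grip":25},{"linear":[0,-0.12,0.004],"rotation":[0,0,0],"grip":25},{"linear":[0,-0.18,0.006],"rotation":[0,0,0],"grip":25},{"linear":[0,-0.2,0.007],"rotation":[0,0,0],"grip":25},{"linear":[0,-0.2,0.007],"rotation":[0,0,0],"grip":25},{"linear":[0,-0.2,0.007],"rotation":[0,0,0],"grip":25}]' 70 >/dev/null
python3 st.py
python3 - <<'E'
from h import *
c,p,d=wsnap("w12");P=wcloud(c,d).reshape(-1,3)
for n in("w6","w12"):
    c,p,d=wload(n);P=wcloud(c,d).reshape(-1,3)
    r=np.hypot(P[:,0]-481,P[:,1]+166.9);q=P[(r<16)&(P[:,2]>50)&(P[:,2]<95)]
    print(n,np.median(q,0),np.linalg.lstsq(np.c_[q[:,:2]-[481,-167],np.ones(len(q))],q[:,2],rcond=None)[0])
E
```

```text
13.97 [ 541.39 -166.45  152.59] xdir [ 7.0e-04 -1.2e-03 -1.0e+00] F [-0.22 -0.05 -2.13] M [ 0.003 -0.007  0.004] 34.1
w6 [ 480.81800642 -166.90265491   88.25873865] [ 2.73107087e-04 -6.85500810e-04  8.82629688e+01]
w12 [ 480.83234791 -166.84868347   73.89546226] [-8.32106235e-04 -2.93090213e-04  7.39054031e+01]
```

View pics/w12.png

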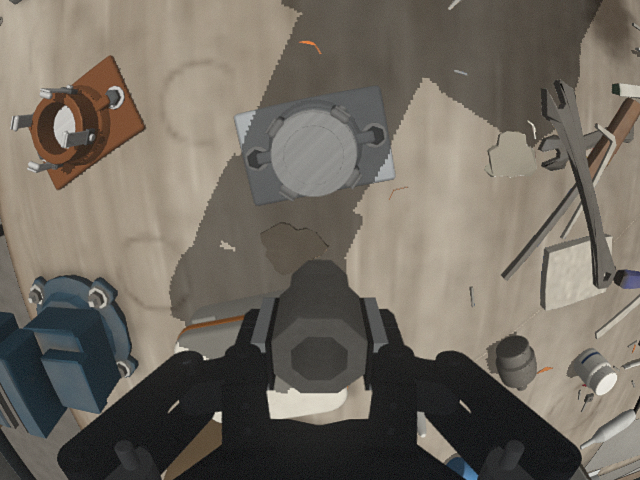

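```bash

python3 -m jog '[{"linear":[0,-0.02,0.1],"rotation":[0,0,0],"grip":25},{"linear":[0,-0.04,0.2],"rotation":[0,0,0],"grip":25},{"linear":[0,-0.07,0.3],"rotation":[0,0,0],"grip":25},{"linear":[0,-0.09,0.4],"rotation":[0,0,0],"grip":25},{"linear":[0,-0.11,0.48],"rotation":[0,0,0],"grip":25},{"linear":[0.08,-0.11,0.502],"rotation":[0,0,0],"grip":25},{"linear":[0.16,-0.11,0.502],"rotation":[0,0,0],"grip":25},{"linear":[0.24,-0.11,0.502],"rotation":[0,0,0],"grip":25},{"linear":[0.3,-0.11,0.502],"rotation":[0,0,0],"grip":25},{"linear":[0.34,-0.11,0.502],"rotation":[0,0,0],"grip":25},{"linear":[0.36,-0.11,0.502],"rotation":[0,0,0],"grip":25},{"linear":[0.36,-0.11,0.502],"rotation":[0,0,0],"grip":25},{"linear":[0.36,-0.11,0.502],"rotation":[0,0,0],"grip":25}]' 70 >/dev/null
python3 st.py
python3 -c "
from h import *
wsnap('w13');print(rot().as_matrix().round(4).tolist())"
```

```text
15.1 [579.67 -17.53  45.55] xdir [ 0.0021 -0.0017 -1.    ] F [-0.24 -0.5  -1.61] M [-0.024  0.04   0.008] 33.9
[[0.003, -0.9994, 0.0336], [-0.0019, 0.0336, 0.9994], [-1.0, -0.003, -0.0018]]
```

View pics/w13.png

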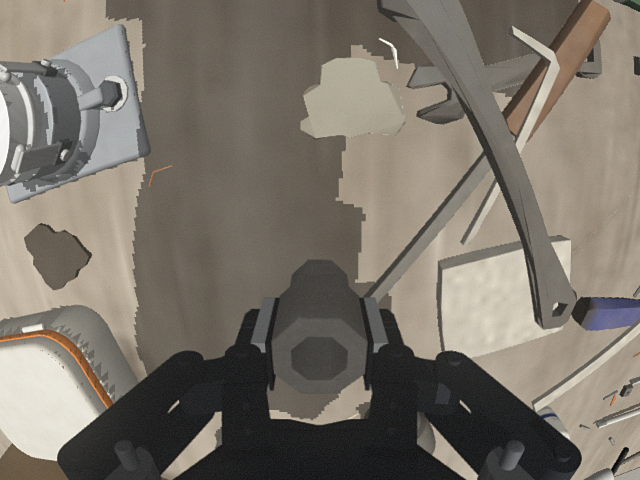

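```bash

python3 -m jog '[{"linear":[0.02,0,0.001],"rotation":[0,0,0],"grip":25},{"linear":[0.04,0,0.001],"rotation":[0,0,0],"grip":25},{"linear":[0.048,0,0.001],"rotation":[0,0,0],"grip":25},{"linear":[0.05,0,0.001],"rotation":[0,0,0],"grip":25},{"linear":[0.05,0,0.001],"rotation":[0,0,0],"grip":25}]' 70 >/dev/null
python3 st.py
python3 -m jog '[{"linear":[0.003,0,0],"rotation":[0,0,0],"grip":25},{"linear":[0.005,0,0],"rotation":[0,0,0],"grip":25},{"linear":[0.005,0,0],"rotation":[0,0,0],"grip":25}]' 70 >/dev/null
python3 st.py
python3 -m jog '[{"linear":[0.003,0,0],"rotation":[0,0,0],"grip":25},{"linear":[0.004,0,0],"rotation":[0,0,0],"grip":25},{"linear":[0.004,0,0],"rotation":[0,0,0],"grip":25}]' 70 >/dev/null
python3 st.py
```

```text
15.57 [579.89 -17.2   30.65] xdir [ 0.0025 -0.0017 -1.    ] F [ 0.26  0.14 -2.27] M [-0.013 -0.016  0.024] 33.8
15.82 [579.88 -17.23  29.13] xdir [ 0.0025 -0.0018 -1.    ] F [ 0.15  1.26 -1.69] M [ 0.011 -0.02   0.002] 34.2
16.07 [579.91 -17.23  27.94] xdir [ 0.0025 -0.0018 -1.    ] F [ 0.13 -0.87 -3.15] M [-0.055 -0.038  0.015] 34.3
```

```bash

python3 -m jog '[{"linear":[0.002,0,0],"rotation":[0,0,0],"grip":25},{"linear":[0.003,0,0],"rotation":[0,0,0],"grip":25},{"linear":[0.003,0,0],"rotation":[0,0,0],"grip":25}]' 70 >/dev/null
python3 st.py
python3 -m jog '[{"linear":[0.002,0,0],"rotation":[0,0,0],"grip":25},{"linear":[0.003,0,0],"rotation":[0,0,0],"grip":25},{"linear":[0.003,0,0],"rotation":[0,0,0],"grip":25}]' 70 >/dev/null
python3 st.py
```

```text
16.32 [580.   -17.24  27.84] xdir [ 0.0028 -0.0019 -1.    ] F [-2.69 -0.6   6.  ] M [0.105 0.584 0.007] 34.4
16.57 [580.06 -17.24  27.83] xdir [ 0.0029 -0.002  -1.    ] F [-4.71  0.29  8.99] M [0.188 0.838 0.018] 34.0
```

```bash

python3 -m jog '[{"linear":[0,0,0],"rotation":[0,0,0],"grip":25},{"linear":[0,0,0],"rotation":[0,0,0],"grip":25}]' 20 >/dev/null
python3 st.py
python3 -m jog '[{"linear":[0,0,0],"rotation":[0,0,0],"grip":38},{"linear":[0,0,0],"rotation":[0,0,0],"grip":42},{"linear":[0,0,0],"rotation":[0,0,0],"grip":50},{"linear":[0,0,0],"rotation":[0,0,0],"grip":65},{"linear":[0,0,0],"rotation":[0,0,0],"grip":85},{"linear":[0,0,0],"rotation":[0,0,0],"grip":85},{"linear":[0,0,0],"rotation":[0,0,0],"grip":85},{"linear":[0,0,0],"rotation":[0,0,0],"grip":85},{"linear":[0,0,0],"rotation":[0,0,0],"grip":85}]' >/dev/null
python3 st.py
python3 -c "
from h import *
wsnap('w14')"
```

```text
16.73 [580.18 -17.26  27.87] xdir [ 0.0034 -0.0021 -1.    ] F [-1.1   0.41  2.03] M [ 0.046  0.042 -0.05 ] 34.1
17.48 [580.2  -17.28  27.88] xdir [ 0.0034 -0.0021 -1.    ] F [-0.65 -0.03  0.01] M [-0.018 -0.007  0.013] 85.3
```

View pics/w14.png

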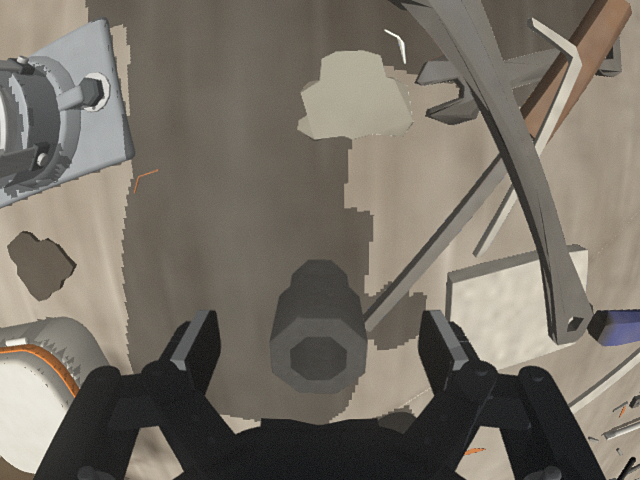

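Fingers are clear either side of the coupling, which stands at (318,335). I retreat straight up, then check the scene.

```bash

python3 -m jog '[{"linear":[-0.05,0,0],"rotation":[0,0,0],"grip":85},{"linear":[-0.12,0,0],"rotation":[0,0,0],"grip":85},{"linear":[-0.22,0,0],"rotation":[0,0,0],"grip":85},{"linear":[-0.32,0,0],"rotation":[0,0,0],"grip":85},{"linear":[-0.42,0,0],"rotation":[0,0,0],"grip":85},{"linear":[-0.5,0,0],"rotation":[0,0,0],"grip":85},{"linear":[-0.55,0,0],"rotation":[0,0,0],"grip":85},{"linear":[-0.55,0,0],"rotation":[0,0,0],"grip":85},{"linear":[-0.55,0,0],"rotation":[0,0,0],"grip":85},{"linear":[-0.55,0,0],"rotation":[0,0,0],"grip":85}]' >/dev/null
python3 st.py
python3 - <<'E'
from h import *
c,p,d=wsnap("w15");P=wcloud(c,d).reshape(-1,3)
q=P[(P[:,2]>56)&(P[:,2]<75)&(np.hypot(P[:,0]-578,P[:,1]+17)<25)]
print("coupling",len(q),np.median(q[:,2]),cv2.minEnclosingCircle(q[:,:2].astype(np.float32)),np.linalg.lstsq(np.c_[q[:,:2]-[578,-17],np.ones(len(q))],q[:,2],rcond=None)[0])
r=np.hypot(P[:,0]-481,P[:,1]+166.9);q=P[(r<16)&(P[:,2]>50)&(P[:,2]<95)]
print("cover",np.median(q,0),np.linalg.lstsq(np.c_[q[:,:2]-[481,-167],np.ones(len(q))],q[:,2],rcond=None)[0])
for n,z in(("glue",(716,-80)),("small",(727,157)),("chuck",(698,35))):
    q=P[(np.hypot(P[:,0]-z[0],P[:,1]-z[1])<45)&(P[:,2]>15)&(P[:,2]<95)];print(n,len(q),cv2.minEnclosingCircle(q[:,:2].astype(np.float32)) if len(q) else "")
E
```

```text
18.37 [579.1  -16.79 191.46] xdir [ 0.0013 -0.0016 -1.    ] F [ 0.24  1.59 -0.42] M [-0.04   0.011 -0.015] 85.2
coupling 1278 63.51266842379613 ((578.8153076171875, -16.741331100463867), 18.589181900024414) [6.42957542e-03 4.82976954e-03 6.30382838e+01]
cover [ 481.07670945 -166.47594119   73.97320707] [-5.00697044e-03 -3.39299573e-03  7.39617766e+01]
glue 1370 ((716.8136596679688, -79.34039306640625), 18.662208557128906)
small 1149 ((727.1310424804688, 158.61251831054688), 19.04998207092285)
chuck 2001 ((698.9917602539062, 35.20515823364258), 33.59369659423828)
```

View pics/w15.png

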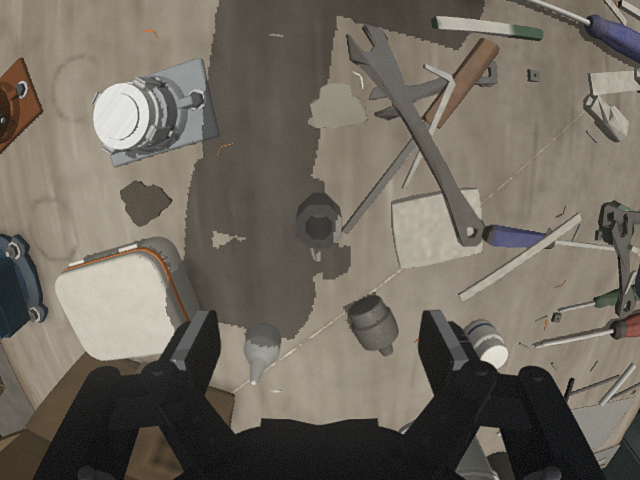

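```bash
python3 -c "
from rig import finish_job
print(finish_job())"
```

```text
the job is handed in; nothing more can be done
None
```

I pressed the cover home with the coupling's small end, held it, and stood the coupling back upright at its starting spot. I then released it, backed the gripper off and handed the job in. It took about 18 s.

**Cover travel:** it went down 14.4 mm to a hard stop, by both the tool position and the depth camera. It is level to within about 0.3° and its centre has not moved.

**Force:** once the coupling's weight was subtracted, I read about 13.6 to 14.7 N straight down over 1.7 s on the stop. That includes one steady hold of 1.3 s.
- I only see the force at the end of each move, so the click itself was not caught. The highest reading before it was about 8 N, against the 9 to 15 N peak described.
- The cover snapped about 3 mm ahead of the coupling at the click. I followed it down to the stop.
- During the hold there were also 3 to 4 N sideways in x and about 2 N in y.

**Coupling:** it stands upright at about (579, −17), within 1 mm of where it began and about 180 mm from the housing axis.

**Other things:** the glue bottle, small bottle and chuck measure within about 1 mm of where the top camera first put them.

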